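Turn the prep board over against the splash guard

TASK

The green face of the prep board has been scrubbed; turn the board over so that its white face is up, ready to be washed. Slide it along the draining tray and push it up the splash guard until it stands on edge leaning against the guard, then bring its raised edge back over towards the open end of the tray and ease it down, without letting it slam, until it lies flat, wholly on the tray's deck and square to the guard. Leave the bowl, the soap bottle and the brush where they are, and let go of everything.

Things in the scene. Friction and masses are not known exactly. Their poses are not given: they have to be found in the camera images.
- tray: Fixed steel draining tray. Deck: flat plate 300 mm (its x) by 260 mm (its y), top 12 mm above the bench; origin: centre of the deck's underside, on the bench; z up. A splash guard (6 mm sheet, 260 mm wide) rises along the +x edge; the other three edges are open, without a rim; the deck's ribs are only drawn.
- guard_foot (a point): Middle of the line on the deck's top where the guard's front begins (tray x 150, y 0, z 12 mm). From there the front slopes up at 45 degrees to 40 mm above the deck (x 190), at 55 degrees to 80 mm (x 218), then at 70 degrees to the top edge. A plate pushed along the deck in +x rides up it by its leading edge.
- guard_top (a point): Middle of the front of the guard's top edge (tray x 227, y 0, z 118 mm, which is 106 mm above the deck). Behind it is free space but for two posts, 12 mm square and 105 mm high, at tray x 238, y +-122 mm.
- board: Loose plastic prep board 180 (its x) x 120 (y) x 12 mm, about 0.24 kg, friction about 0.6. Starts flat, green face up, +x end towards the guard. Origin: centre of the white face; z points out of the green face (up at the start, down when turned over). Leaning on the guard with its lower end at the guard's foot it stands at about 54 degrees, stays so, and some 50 mm stick out above the guard.
- bowl: Loose stainless bowl, 110 mm across the rim, 50 mm high, beside the tray; origin at the centre of its underside.
- soap: Loose yellow soap bottle, 64 mm across, 150 mm high, behind the guard; origin at the centre of its underside.
- brush: Loose washing-up brush with a blue handle, about 200 mm long and 20 mm high, lying behind the guard; origin under its middle.
Things that resemble listed ones, but are neither listed nor needed, are in the scene too. What is shaped like the board but grey is not meant.

How it is judged:
By the outcome, as a careful person would: the job done as asked, in the order asked, and still so for the second after the job is handed in, with the robot touching nothing.
It also fails if it takes over 61 s, if anything falls off the work surface, if the arm or the gripper's body presses on something with over 40 N, if the wrist force passes 120 N, or if a joint passes its speed limit or range.

ROBOT

A 7-joint arm with a two-finger parallel gripper is mounted at the origin on the work surface. World frame = base frame: x ahead of the robot, y to its left, z up, the work surface at z = 0. Lengths are in m, angles in rad, forces in N, time in s.
With the tool pointing down it reaches from about 0.425 to 0.925 m from the base axis. Payload 6.8 kg.
Tool frame: the origin (TCP) lies between the finger pads; the fingertips stand 22 mm ahead of it and the grasp point (between the pads) lies 3 mm ahead of it; z points along the fingers, y is the direction in which the jaws open and shut (so a half turn about z gives the same grasp; the last joint's range is limited). The gripper opens to 85 mm and grips with 20 to 120 N. Pads are 22 mm wide; open, the fingers measure 114 mm over their backs; the gripper's body (76 mm by 85 mm) begins 54 mm behind the grasp point. The pads swing forward as they close: fully open they stand 13 mm farther back than shut.
Start: joints at [-1.344, 0.477, 0.022, 1.555, -0.011, 1.109, -0.083], TCP at [0.222, 0.638, 0.253] pointing down, gripper open.
Joint ranges: [-2.96, 2.96], [-0.34, 2.1], [-1.41, 1.46], [0.24, 2.44], [-1.37, 4.51], [0.17, 1.92], [-2.96, 2.96]. Speed limits (rad/s): [2.39, 2.39, 3.14, 3.14, 3.14, 3.14, 3.14].

INTERFACE

Orientations are given as a unit quaternion [w, x, y, z].
In Python, from station import bot gives the robot as it stands. The module is installed in compiled form; this text tells all that it offers.
- The arm moves only by the tool drive_tool, never from a script. Its argument "series" is one flat list of numbers, 7 for each row, row after row: the opening, from -1 (shut) to 1 (fully open), then the shift along the tool's x, y, z in mm, then the turn, a rotation vector about the tool's x, y, z in rad. In form: [jaw, x, y, z, wx, wy, wz, jaw, x, y, z, wx, wy, wz, ...]. A call has 1 to 12 rows; each row shifts and turns the commanded pose from where the row before left it, along the tool's axes as they then stand; what a row does not reach is not made up. A row lasts 1/8 s, in which the tool goes at most 62.5 mm and 10.7 degrees, less where a joint would pass 70% of its speed; a pose out of reach is approached as far as the arm can. A call with a gripper value outside its range is refused whole. The fingers move at their own pace and stop on an object; "force" is the grip in N (left out, the last holds). Time passes only in rows, so rows that do not move let the fingers close. It gives the time, the measured TCP pose, the force and the opening at its end, in the units of the state.
- bot.get_obs(): the state, without advancing time (a new reading comes with each control period).
- bot.read_camera(name): name is "scene" or "top" or "wrist"; returns a dict with "pixels" (384x512x3 uint8, blue, green, red), "camera_matrix" (3x3 intrinsics, pixels), "rvec" (rotation vector, rad) and "tvec" (3), from world to camera coordinates, as OpenCV has them. Camera axes: x right, y down, z forward; pixel columns grow to the right and rows downward; lengths in m; the calibration is good to about 2 mm. A picture is of the moment at which its call begins. There is no depth.
- bot.hand_in(): hands the job in, once; it reports no verdict.
The state is a dict: "t": time; "q": joint angles; "joint_vel": joint speeds; "joint_torque": joint torques, N m; "eef_pos": TCP position; "tool_rot": TCP orientation; "contact_force": force on the tool from outside, world axes, zero at the start; "torque": the same for the moment, N m; "gripper_width": opening from 0.0 (shut) to 1.0 (fully open).
Only numpy, scipy, OpenCV 4.12 (cv2) and the standard library are available. Lean on these libraries where they do the work, as an engineer would, in place of code of your own. Each camera call takes 0.05 s, during which the arm holds its last target. There are 200 camera calls.

## Working session

There is one attempt and no reset: what is moved stays moved. The work goes in short steps, Python scripts to look and compute and a tool call to move; the robot and the scene stay as the last step left them, time stands still between calls to the robot, and variables do not carry over. Pictures are saved under pics/ and viewed, about 8 in all and at most 12, crops included, and the job is handed in when it is done.

Besides the shell and the picture viewer there is one more tool, called after "Emit:" by a JSON object that holds its "name" and its "arguments", one argument or row to a line. drive_tool: Moves the arm, as the interface text tells. Its arguments: {"type":"object","properties":{"series":{"type":"array"},"force":{"type":"number"}},"required":["series"]}

```bash
mkdir -p pics
cat > h.py <<'E'
import numpy as np, cv2
from station import bot
def cam(n):
    c=bot.read_camera(n); c['R']=cv2.Rodrigues(np.array(c['rvec'],float))[0]; c['t']=np.array(c['tvec'],float).ravel(); c['K']=np.array(c['camera_matrix'],float); c['pixels']=np.array(c['pixels']); return c
def ray(c,uv,z):
    uv=np.atleast_2d(np.array(uv,float)); d=np.c_[uv,np.ones(len(uv))]@np.linalg.inv(c['K']).T@c['R']; o=-c['R'].T@c['t']
    return o+d*((z-o[2])/d[:,2])[:,None]
def proj(c,P):
    return cv2.projectPoints(np.atleast_2d(np.array(P,float)),np.array(c['rvec'],float),c['t'],c['K'],None)[0].reshape(-1,2)
def save(name,img): cv2.imwrite('pics/'+name+'.png',img)
E
python3 - <<'E'
from h import *
a=cam('scene');b=cam('top')
save('s0',a['pixels']);save('t0',b['pixels'])
np.savez('c0',a=a['pixels'],b=b['pixels'])
for c in(a,b): print(c['K'].round(1).tolist(),(-c['R'].T@c['t']).round(3),c['R'].round(2).tolist())
print(bot.get_obs())
E
```

```text
[[496.1, 0.0, 261.3], [0.0, 496.1, 180.1], [0.0, 0.0, 1.0]] [1.57  0.137 1.092] [[-0.11, 0.99, -0.02], [0.67, 0.06, -0.74], [-0.73, -0.09, -0.68]]
[[408.0, 0.0, 255.2], [0.0, 408.0, 191.1], [0.0, 0.0, 1.0]] [0.277 0.019 1.179] [[-0.07, -1.0, 0.0], [-0.97, 0.07, -0.22], [0.22, -0.02, -0.98]]
{'t': 0.1, 'q': array([-1.34411905,  0.47772285,  0.02234633,  1.55637369, -0.01149277,
        1.10932559, -0.08308244]), 'joint_vel': array([-0.00059699, -0.00132893, -0.00015075, -0.00355153,  0.00054058,
       -0.00086048, -0.00101368]), 'joint_torque': array([ 4.58795126e-03, -5.97761893e+01,  1.61418289e+00, -2.81953847e+01,
        1.29456495e-02,  4.95319575e-03, -2.92980339e-06]), 'eef_pos': array([0.22162085, 0.63703275, 0.25241046]), 'tool_rot': array([-7.58989882e-05,  1.66589593e-01,  9.86025955e-01, -8.47205764e-04]), 'contact_force': array([ 0.28070797, -0.24335768, -0.45459615]), 'torque': array([-0.02134998,  0.01065652,  0.01747348]), 'gripper_width': 1.0029349015257116}
```

View pics/s0.png

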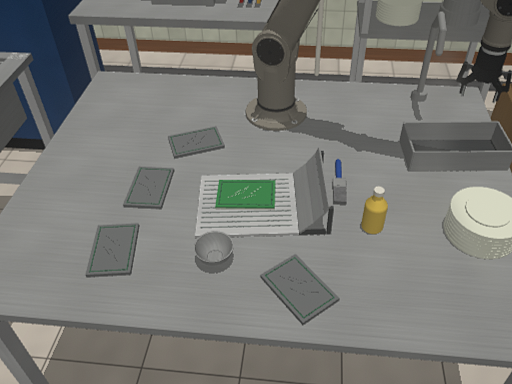

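View pics/t0.png

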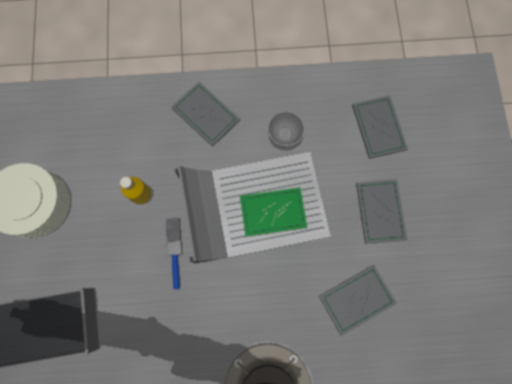

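The scene view shows the green board at (246,194) on the white tray. The guard is at (315,195), the bowl at (214,250), the soap at (374,212) and the brush at (340,180). Board-shaped candidates in the top view are green (273,212) and grey (380,127), (381,211), (357,299) and (206,113). Only the green one lies on the tray, so I choose that one. Next I measure it.

Run:
```python
from h import *
b=cam('top');a=cam('scene')
for n,c in(('top',b),('scene',a)):
    hsv=cv2.cvtColor(c['pixels'],cv2.COLOR_BGR2HSV)
    m=cv2.inRange(hsv,(50,120,60),(75,255,255)); m=cv2.morphologyEx(m,cv2.MORPH_CLOSE,np.ones((9,9)))
    k=max(cv2.findContours(m,0,2)[0],key=cv2.contourArea)
    M=cv2.moments(k); 
    P=ray(c,k.reshape(-1,2),.024)[:,:2].astype(np.float32)
    r=cv2.minAreaRect(P*1000); print(n,'board',r,cv2.boxPoints(r).round(0).tolist())
    m=cv2.inRange(hsv,(0,0,170),(180,40,255)); roi=np.zeros_like(m)
    if n=='top': roi[145:265,208:340]=255
    else: roi[165:242,190:300]=255
    m=cv2.morphologyEx(m&roi,cv2.MORPH_CLOSE,np.ones((9,9)))
    k=max(cv2.findContours(m,0,2)[0],key=cv2.contourArea)
    P=ray(c,k.reshape(-1,2),.012)[:,:2].astype(np.float32)
    r=cv2.minAreaRect(P*1000); print(n,'tray',r,cv2.boxPoints(r).round(0).tolist())
crop=cv2.resize(b['pixels'][95:300,110:345],None,fx=3,fy=3*.95,interpolation=2);save('t1',crop)
for n,uv,z in(('bowl',(286,130),.05),('soapcap',(126,183),.15),('brush top',(174,219),.01),('brush end',(176,288),.01),('guardtop1',(178,170),.118),('guardtop2',(195,262),.118)): print(n,ray(b,uv,z).round(3))
```

```text
top board ((475.65692138671875, -50.44773864746094), (115.3082046508789, 174.45755004882812), 4.114594459533691) [[412.0, 32.0], [424.0, -142.0], [539.0, -133.0], [527.0, 41.0]]
top tray ((502.32342529296875, -44.16693115234375), (252.6914520263672, 294.1272888183594), 7.191351413726807) [[359.0, 86.0], [395.0, -206.0], [646.0, -174.0], [609.0, 118.0]]
scene board ((478.0758972167969, -50.98314666748047), (118.85723114013672, 177.27017211914062), 3.302281141281128) [[414.0, 34.0], [424.0, -143.0], [543.0, -136.0], [532.0, 41.0]]
scene tray ((505.7867736816406, -43.95091247558594), (257.8078918457031, 298.42572021484375), 7.429808139801025) [[359.0, 87.0], [397.0, -209.0], [653.0, -175.0], [614.0, 121.0]]
bowl [[ 0.709 -0.107  0.05 ]]
soapcap [[0.554 0.332 0.15 ]]
brush top [[0.475 0.236 0.01 ]]
brush end [[0.28  0.236 0.01 ]]
guardtop1 [[0.589 0.202 0.118]]
guardtop2 [[0.341 0.165 0.118]]
```

View pics/t1.png

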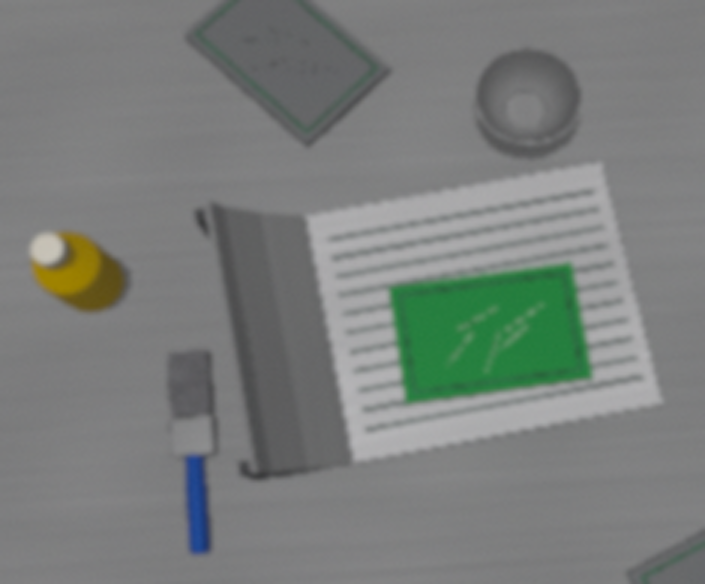

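```bash
cat >> h.py <<'E'
from scipy.spatial.transform import Rotation as Ro
A=np.deg2rad(97.3); ORG=np.array([.505,-.044,0]); EX=np.array([np.cos(A),np.sin(A),0]); EY=np.array([-np.sin(A),np.cos(A),0]); EZ=np.array([0,0,1.])
T=np.c_[EX,EY,EZ]
def w(x,y,z): return ORG+T@(np.array([x,y,z])/1000)      # tray mm -> world m
def tr(p): return (T.T@(np.array(p)-ORG))*1000
def quat(o): q=o['tool_rot']; return Ro.from_quat([q[1],q[2],q[3],q[0]])
def state():
    o=bot.get_obs(); R=quat(o); print('t',round(o['t'],2),'tray',tr(o['eef_pos']).round(1),'F',np.round(T.T@o['contact_force'],1),'jaw',round(o['gripper_width'],2),'q',np.round(o['q'],2))
    print(' tool axes in tray (cols)\n',(T.T@R.as_matrix()).round(3)); return o
def plan(way):
    """way: [(tray xyz mm, tool matrix in tray axes, rows)] -> rows in tool axes"""
    o=bot.get_obs(); p=tr(o['eef_pos']); R=T.T@quat(o).as_matrix()
    for P,M,n in way:
        P=np.array(P,float); rv=Ro.from_matrix(R.T@M).as_rotvec()
        for i in range(n):
            Ri=R@Ro.from_rotvec(rv*i/n).as_matrix()
            print((Ri.T@(P-p)/n).round(1).tolist(),(rv/n).round(4).tolist())
        p,R=P,np.array(M,float)
PUSH=np.array([[1,0,0],[0,-1,0],[0,0,-1.]])
E
python3 - <<'E'
from h import *
o=state(); R=T.T@quat(o).as_matrix()
p1=tr([.45,.30,.253]);print(p1)
plan([(p1,R,7),(p1,PUSH,7),((-130,29,200),PUSH,8)])
E
```

```text
t 0.2 tray [711.7 194.5 252.7] F [-0.1  0.5  0.2] jaw 1.0 q [-1.34  0.48  0.02  1.56 -0.01  1.11 -0.08]
 tool axes in tray (cols)
 [[ 0.446  0.895 -0.001]
 [ 0.895 -0.446  0.   ]
 [-0.    -0.001 -1.   ]]
[348.20024172  10.84396898 253.        ]
[-46.6, -34.8, -0.0] [0.0, 0.0, 0.0]
[-46.6, -34.8, -0.0] [0.0, 0.0, 0.0]
[-46.6, -34.8, -0.0] [0.0, 0.0, 0.0]
[-46.6, -34.8, -0.0] [0.0, 0.0, 0.0]
[-46.6, -34.8, -0.0] [0.0, 0.0, 0.0]
[-46.6, -34.8, -0.0] [0.0, 0.0, 0.0]
[-46.6, -34.8, -0.0] [0.0, 0.0, 0.0]
[0.0, 0.0, 0.0] [-0.0001, 0.0001, 0.1584]
[0.0, 0.0, 0.0] [-0.0001, 0.0001, 0.1584]
[0.0, 0.0, 0.0] [-0.0001, 0.0001, 0.1584]
[0.0, 0.0, 0.0] [-0.0001, 0.0001, 0.1584]
[0.0, 0.0, 0.0] [-0.0001, 0.0001, 0.1584]
[0.0, 0.0, 0.0] [-0.0001, 0.0001, 0.1584]
[0.0, 0.0, 0.0] [-0.0001, 0.0001, 0.1584]
[-59.8, -2.3, 6.6] [0.0, 0.0, 0.0]
[-59.8, -2.3, 6.6] [0.0, 0.0, 0.0]
[-59.8, -2.3, 6.6] [0.0, 0.0, 0.0]
[-59.8, -2.3, 6.6] [0.0, 0.0, 0.0]
[-59.8, -2.3, 6.6] [0.0, 0.0, 0.0]
[-59.8, -2.3, 6.6] [0.0, 0.0, 0.0]
[-59.8, -2.3, 6.6] [0.0, 0.0, 0.0]
[-59.8, -2.3, 6.6] [0.0, 0.0, 0.0]
```

Emit:
{"name": "drive_tool", "arguments": {
  "series": [0.2,-46.6,-34.8,0,0,0,0,0.2,-46.6,-34.8,0,0,0,0,0.2,-46.6,-34.8,0,0,0,0,0.2,-46.6,-34.8,0,0,0,0,0.2,-46.6,-34.8,0,0,0,0,0.2,-46.6,-34.8,0,0,0,0,0.2,-46.6,-34.8,0,0,0,0,0.2,0,0,0,0,0,0.16,0.2,0,0,0,0,0,0.16,0.2,0,0,0,0,0,0.16,0.2,0,0,0,0,0,0.16,0.2,0,0,0,0,0,0.16]
}}

```text
t: 1.7
eef_pos: [0.4497, 0.3002, 0.2532]
tool_rot: [-0.0, 0.54, 0.842, -0.0]
contact_force: [0.3, -0.2, -0.3]
gripper_width: 0.598
```

Run:
```python
from h import *
o=state()
plan([(tr(o['eef_pos']),PUSH,2),((-130,29,200),PUSH,9)])
```

```text
t 1.7 tray [348.4  11.1 253.2] F [-0.2 -0.3 -0.3] jaw 0.6 q [-0.94  0.26  0.29  1.89 -0.09  1.   -0.19]
 tool axes in tray (cols)
 [[ 0.954  0.299 -0.   ]
 [ 0.299 -0.954  0.   ]
 [ 0.    -0.    -1.   ]]
[0.0, 0.0, 0.0] [-0.0001, 0.0, 0.1516]
[0.0, 0.0, 0.0] [-0.0001, 0.0, 0.1516]
[-53.2, -2.0, 5.9] [0.0, 0.0, 0.0]
[-53.2, -2.0, 5.9] [0.0, 0.0, 0.0]
[-53.2, -2.0, 5.9] [0.0, 0.0, 0.0]
[-53.2, -2.0, 5.9] [0.0, 0.0, 0.0]
[-53.2, -2.0, 5.9] [0.0, 0.0, 0.0]
[-53.2, -2.0, 5.9] [0.0, 0.0, 0.0]
[-53.2, -2.0, 5.9] [0.0, 0.0, 0.0]
[-53.2, -2.0, 5.9] [0.0, 0.0, 0.0]
[-53.2, -2.0, 5.9] [0.0, 0.0, 0.0]
```

Emit:
{"name": "drive_tool", "arguments": {
  "series": [0.2,0,0,0,0,0,0.152,0.2,0,0,0,0,0,0.152,0.2,-53,-2,6,0,0,0,0.2,-53,-2,6,0,0,0,0.2,-53,-2,6,0,0,0,0.2,-53,-2,6,0,0,0,0.2,-53,-2,6,0,0,0,0.2,-53,-2,6,0,0,0,0.2,-53,-2,6,0,0,0,0.2,-53,-2,6,0,0,0,0.2,-53,-2,6,0,0,0,0.2,0,0,20,0,0,0]
}}

```text
t: 3.2
eef_pos: [0.495, -0.1802, 0.1801]
tool_rot: [0.002, 0.662, 0.75, -0.0]
contact_force: [0.2, 1.1, 0.3]
gripper_width: 0.604
```

Run:
```python
from h import *
o=state()
c=cam('wrist'); save('w0',c['pixels'])
print(proj(c,[w(-93,29,24),w(-150,130,12),w(-150,-130,12),o['eef_pos']]).round(0).tolist())
```

```text
t 3.2 tray [-133.8   27.2  180.1] F [ 1.  -0.4  0.3] jaw 0.6 q [-0.23  0.36  0.56  2.01 -0.25  0.84  0.6 ]
 tool axes in tray (cols)
 [[ 1.    -0.003 -0.003]
 [-0.003 -1.    -0.003]
 [-0.003  0.003 -1.   ]]
[[254.0, 142.0], [155.0, 198.0], [411.0, 197.0], [256.0, 265.0]]
```

View pics/w0.png

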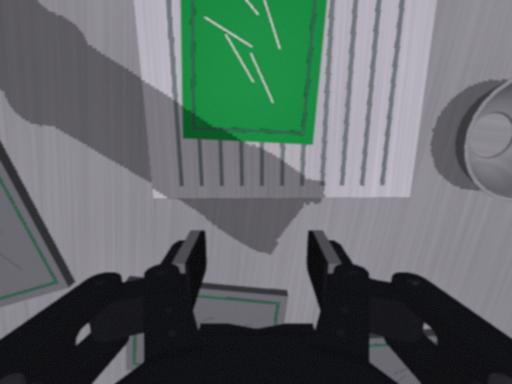

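The wrist view shows the board's rear edge from (183,138) to (313,144), within 5 mm of the prediction. Both fingers are behind it and over the deck's end. I go down behind it.

Emit:
{"name": "drive_tool", "arguments": {
  "series": [0.2,0,-5,27,0,0,0,0.2,0,0,27,0,0,0,0.2,0,0,27,0,0,0,0.2,0,0,27,0,0,0,0.2,0,0,25,0,0,0,0.2,0,0,5,0,0,0,0.2,0,0,3,0,0,0,0.2,0,0,0,0,0,0]
}}

```text
t: 4.25
eef_pos: [0.4904, -0.1756, 0.039]
tool_rot: [0.0, 0.659, 0.752, 0.0]
contact_force: [-0.4, 0.3, -0.4]
gripper_width: 0.598
```

Run:
```python
from h import *
o=state()
c=cam('wrist'); save('w1',c['pixels'])
c=cam('scene'); u=proj(c,o['eef_pos'])[0].astype(int); print(u)
save('s1',cv2.resize(c['pixels'][u[1]-50:u[1]+70,u[0]-70:u[0]+90],None,fx=5,fy=5,interpolation=2))
```

```text
t 4.25 tray [-128.7   31.2   39. ] F [ 0.4  0.4 -0.4] jaw 0.6 q [-0.1   0.58  0.41  2.09 -0.43  0.55  0.76]
 tool axes in tray (cols)
 [[ 1.     0.005 -0.   ]
 [ 0.005 -1.    -0.001]
 [-0.     0.001 -1.   ]]
[204 189]
```

View pics/s1.png

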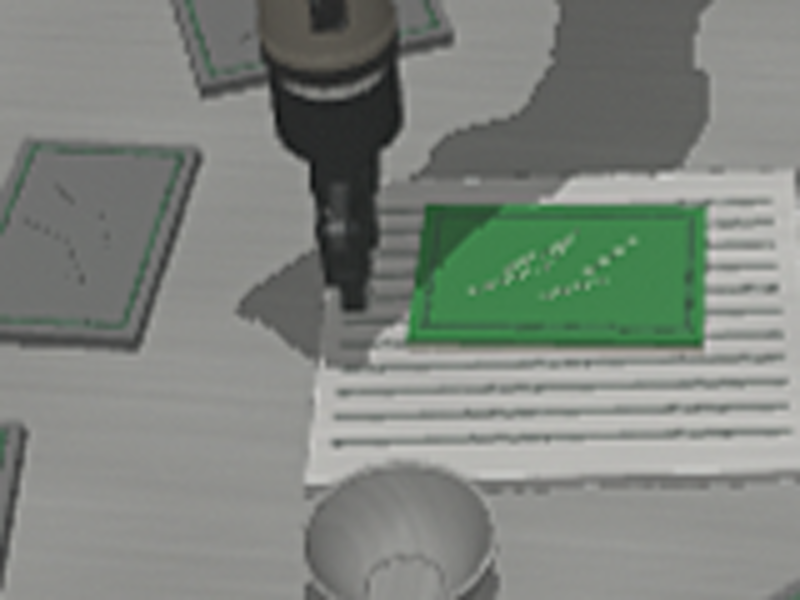

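The fingers (350,300 in the crop) stand just behind the board over the deck. I lower in small steps until the force shows touch.

Emit:
{"name": "drive_tool", "arguments": {
  "series": [0.2,0,0,1.5,0,0,0,0.2,0,0,1.5,0,0,0,0.2,0,0,1,0,0,0,0.2,0,0,0,0,0,0]
}}

```text
t: 4.85
eef_pos: [0.4897, -0.1756, 0.0342]
tool_rot: [-0.0, 0.659, 0.752, -0.0]
contact_force: [-0.2, 0.8, -0.6]
gripper_width: 0.605
```

Emit:
{"name": "drive_tool", "arguments": {
  "series": [0.2,0,0,1,0,0,0,0.2,0,0,1,0,0,0,0.2,0,0,0,0,0,0]
}}

```text
t: 5.22
eef_pos: [0.4897, -0.1756, 0.0322]
tool_rot: [-0.0, 0.659, 0.752, -0.0]
contact_force: [0.2, 0.6, -0.1]
gripper_width: 0.604
```

Emit:
{"name": "drive_tool", "arguments": {
  "series": [0.2,6,0,1,0,0,0,0.2,10,0,0,0,0,0,0.2,10,0,0,0,0,0,0.2,12,0,0,0,0,0,0.2,12,0,0,0,0,0,0.2,12,0,0,0,0,0,0.2,12,0,0,0,0,0,0.2,12,0,0,0,0,0,0.2,12,0,0,0,0,0,0.2,12,0,0,0,0,0,0.2,12,0,0,0,0,0,0.2,8,0,0,0,0,0]
}}

```text
t: 6.72
eef_pos: [0.4725, -0.046, 0.0312]
tool_rot: [-0.0, 0.659, 0.752, -0.0]
contact_force: [1.0, -5.7, -1.8]
gripper_width: 0.602
```

Run:
```python
from h import *
o=state()
c=cam('scene'); u=proj(c,w(60,0,40))[0].astype(int)
save('s2',cv2.resize(c['pixels'][u[1]-70:u[1]+60,u[0]-80:u[0]+90],None,fx=4,fy=4,interpolation=2))
```

```text
t 6.72 tray [ 2.1 32.5 31.2] F [-5.8 -0.3 -1.8] jaw 0.6 q [-0.36  0.55  0.41  2.2  -0.47  0.48  0.54]
 tool axes in tray (cols)
 [[ 1.     0.005 -0.   ]
 [ 0.005 -1.     0.   ]
 [-0.    -0.    -1.   ]]
```

View pics/s2.png

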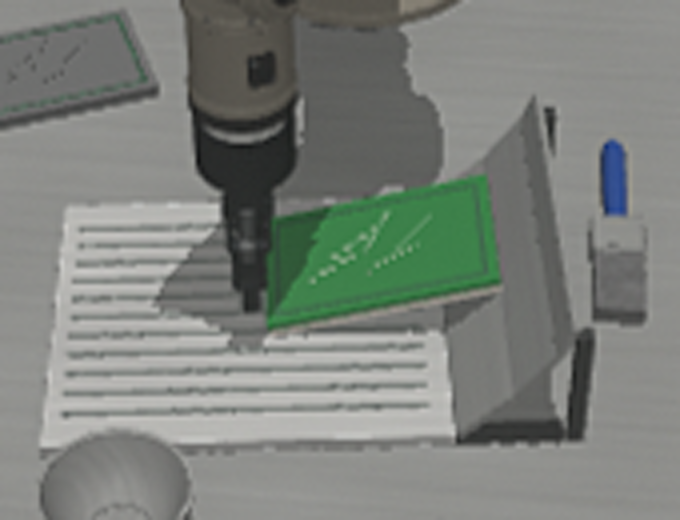

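The board rides up the guard squarely, with its raised edge near (490,230). The push force is 6 N. I keep going.

Emit:
{"name": "drive_tool", "arguments": {
  "series": [0.2,9,0,0,0,0,0,0.2,9,0,0,0,0,0,0.2,9,0,0,0,0,0,0.2,9,0,0,0,0,0,0.2,9,0,0,0,0,0,0.2,9,0,0,0,0,0,0.2,9,0,0,0,0,0,0.2,9,0,0,0,0,0,0.2,9,0,0,0,0,0,0.2,9,0,0,0,0,0,0.2,9,0,0,0,0,0,0.2,9,0,0,0,0,0]
}}

```text
t: 8.28
eef_pos: [0.4583, 0.0609, 0.0313]
tool_rot: [-0.0, 0.659, 0.752, -0.0]
contact_force: [0.4, -2.1, -1.2]
gripper_width: 0.602
```

Run:
```python
from h import *
o=state()
c=cam('scene'); u=proj(c,w(90,0,60))[0].astype(int)
save('s3',cv2.resize(c['pixels'][u[1]-70:u[1]+60,u[0]-80:u[0]+90],None,fx=4,fy=4,interpolation=2))
```

```text
t 8.28 tray [110.   33.   31.3] F [-2.1 -0.2 -1.2] jaw 0.6 q [-0.61  0.54  0.42  2.23 -0.49  0.46  0.34]
 tool axes in tray (cols)
 [[ 1.     0.005  0.   ]
 [ 0.005 -1.     0.   ]
 [ 0.    -0.    -1.   ]]
```

View pics/s3.png

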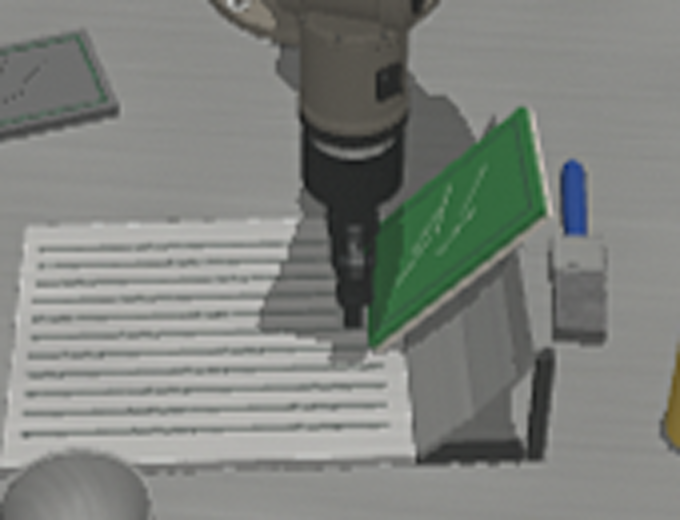

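The board now leans over the guard's top, still square, with its foot about 20 mm short. I finish the push gently.

Emit:
{"name": "drive_tool", "arguments": {
  "series": [0.2,5,0,0,0,0,0,0.2,5,0,0,0,0,0,0.2,4,0,0,0,0,0,0.2,2,0,0,0,0,0,0.2,0,0,0,0,0,0]
}}

```text
t: 8.95
eef_pos: [0.4564, 0.0764, 0.0313]
tool_rot: [-0.0, 0.659, 0.752, 0.0]
contact_force: [-0.5, -0.7, -0.7]
gripper_width: 0.602
```

```bash
cat >> h.py <<'E'
def edges(c,name,lo=(45,100,30)):
    hsv=cv2.cvtColor(c['pixels'],cv2.COLOR_BGR2HSV); m=cv2.morphologyEx(cv2.inRange(hsv,lo,(80,255,255)),cv2.MORPH_CLOSE,np.ones((7,7)))
    k=max(cv2.findContours(m,0,2)[0],key=cv2.contourArea); return cv2.approxPolyDP(k,4,True).reshape(-1,2)
E
python3 - <<'E'
from h import *
state(); c=cam('scene'); print(edges(c,'s').tolist())
for th in (48,50,52,54,56):   # predicted green-face corners, foot at 150-d: guard top contact
    t=np.radians(th); xf=227-106/np.tan(t); n=np.array([-np.sin(t),np.cos(t)])*12; L=180*np.array([np.cos(t),np.sin(t)])
    P=[w(xf+n[0]+L[0],y,12+n[1]+L[1]) for y in(93,-27)]+[w(xf+n[0],y,12+n[1]) for y in(93,-27)]
    print(th,round(xf),proj(c,P).round(0).tolist())
E
```

```text
t 8.95 tray [125.6  32.9  31.3] F [-0.6  0.6 -0.7] jaw 0.6 q [-0.65  0.54  0.42  2.23 -0.49  0.46  0.3 ]
 tool axes in tray (cols)
 [[ 1.     0.005  0.   ]
 [ 0.005 -1.    -0.   ]
 [ 0.     0.    -1.   ]]
[[327, 143], [296, 173], [293, 204], [332, 169]]
48 132 [[325.0, 145.0], [330.0, 171.0], [285.0, 179.0], [287.0, 205.0]]
50 138 [[326.0, 144.0], [331.0, 170.0], [287.0, 179.0], [289.0, 205.0]]
52 144 [[326.0, 143.0], [331.0, 169.0], [289.0, 179.0], [291.0, 205.0]]
54 150 [[327.0, 142.0], [331.0, 168.0], [290.0, 179.0], [293.0, 205.0]]
56 156 [[327.0, 141.0], [332.0, 167.0], [292.0, 179.0], [295.0, 205.0]]
```

The corners match a lean of about 54° with the foot at the guard's foot, and the board has stayed put with almost no force on it. I back off, rise, and test in free space which way the wrist tilts.

Emit:
{"name": "drive_tool", "arguments": {
  "series": [0.2,-15,0,0,0,0,0,0.2,-35,0,-5,0,0,0,0.2,-40,0,-40,0,0,0,0.2,-40,0,-55,0,0,0,0.2,-20,0,-55,0,0,0,0.2,0,0,-35,0,0,0,0.2,0,0,0,0,0.15,0,0.2,0,0,0,0,0.15,0,0.2,0,0,0,0,0.15,0,0.2,0,0,0,0,0.15,0,0.2,0,0,0,0,0.15,0,0.2,0,0,0,0,0.15,0]
}}

```text
t: 10.5
eef_pos: [0.4758, -0.071, 0.2172]
tool_rot: [-0.328, 0.593, 0.676, 0.289]
contact_force: [0.4, 0.7, -0.4]
gripper_width: 0.599
```

Run:
```python
from h import *
state(); c=cam('scene'); print(edges(c,'s').tolist())
```

```text
t 10.5 tray [-23.   32.4 217.2] F [ 0.7 -0.5 -0.4] jaw 0.6 q [ 0.09  0.57  0.48  1.9  -0.88  1.54  1.14]
 tool axes in tray (cols)
 [[ 0.618  0.002  0.786]
 [ 0.003 -1.     0.   ]
 [ 0.786  0.002 -0.618]]
[[327, 143], [290, 179], [293, 204], [331, 170]]
```

The leaning board is unmoved. The tilt is reachable, with q7 at 1.14, so I take the -90° yaw and then tilt a bit more to find the limit.

Emit:
{"name": "drive_tool", "arguments": {
  "series": [0,0,0,0,0,0,-0.175,0,0,0,0,0,0,-0.175,0,0,0,0,0,0,-0.175,0,0,0,0,0,0,-0.175,0,0,0,0,0,0,-0.175,0,0,0,0,0,0,-0.175,0,0,0,0,0,0,-0.175,0,0,0,0,0,0,-0.175,0,0,0,0,0,0,-0.175,0,0,0,0,-0.13,0,0,0,0,0,0,-0.13,0,0,0,0,0,0,0,0,0]
}}

```text
t: 12.05
eef_pos: [0.475, -0.0706, 0.2151]
tool_rot: [-0.036, -0.055, 0.835, 0.546]
contact_force: [-1.0, -0.1, 0.9]
gripper_width: 0.501
```

Run:
```python
from h import *
state()
```

```text
t 12.05 tray [-22.6  33.1 215.1] F [0.1 1.  0.9] jaw 0.5 q [ 0.4   0.66  0.13  1.84 -0.88  1.62  2.68]
 tool axes in tray (cols)
 [[-0.005  0.401  0.916]
 [ 1.     0.002  0.004]
 [-0.     0.916 -0.401]]
```

Emit:
{"name": "drive_tool", "arguments": {
  "series": [0.2,0,0,0,0.165,0,0,0.2,0,0,0,0.165,0,0,0.2,0,0,0,0.165,0,0,0.2,0,0,0,0.165,0,0,0.2,0,0,0,0.165,0,0,0.2,0,0,0,0.165,0,0,0.2,0,0,0,0.165,0,0,0.2,0,0,0,0,0,0.185,0.2,0,0,0,0,0,0.185,0.2,0,0,0,0,0,0.185,0.2,0,0,0,0,0,0.185,0.2,0,0,0,0,0,0.185]
}}

```text
t: 13.55
eef_pos: [0.4763, -0.0691, 0.2183]
tool_rot: [0.003, 0.387, 0.922, 0.004]
contact_force: [-0.4, 0.3, 0.3]
gripper_width: 0.6
```

Emit:
{"name": "drive_tool", "arguments": {
  "series": [0.2,0,0,0,0,0,0.185,0.2,0,0,0,0,0,0.185,0.2,0,0,0,0,0,0.185,0.2,0,0,0,0,0,0.185,0.2,0,0,0,0,0,0.185,0.2,0,0,0,0,0,0.185,0.2,0,0,0,0,0,0.185,0.2,0,0,0,0,0,0.185,0.2,0,0,0,0,0,0.185,0.2,0,0,0,0,0,0.185,0.2,0,0,0,0,0,0.185,0.2,0,0,0,0,0,0.185]
}}

```text
t: 15.05
eef_pos: [0.4762, -0.0691, 0.2179]
tool_rot: [-0.003, 0.998, 0.063, 0.004]
contact_force: [0.6, 0.5, -0.2]
gripper_width: 0.598
```

```bash
cat >> h.py <<'E'
def tilt(a):  # tool x=-EY; a deg = wrist leaning to -x, tool z = (sin a,0,-cos a)
    a=np.radians(a); z=np.array([np.sin(a),0,-np.cos(a)]); x=np.array([0,-1,0.]); return np.c_[x,np.cross(z,x),z]
E
python3 - <<'E'
from h import *
o=state(); plan([((244,33,235),tilt(0),6)])
E
```

```text
t 15.05 tray [-21.2  31.8 217.9] F [ 0.4 -0.6 -0.2] jaw 0.6 q [-0.71  0.26  0.86  2.09 -0.26  0.89 -1.15]
 tool axes in tray (cols)
 [[-0.002 -1.     0.005]
 [-1.     0.002 -0.008]
 [ 0.008 -0.005 -1.   ]]
[-0.3, -44.2, -2.6] [-0.0009, -0.0013, -0.0003]
[-0.2, -44.2, -2.7] [-0.0009, -0.0013, -0.0003]
[-0.2, -44.2, -2.7] [-0.0009, -0.0013, -0.0003]
[-0.2, -44.2, -2.7] [-0.0009, -0.0013, -0.0003]
[-0.2, -44.2, -2.8] [-0.0009, -0.0013, -0.0003]
[-0.2, -44.2, -2.8] [-0.0009, -0.0013, -0.0003]
```

Emit:
{"name": "drive_tool", "arguments": {
  "series": [0.2,0,-44,-6,0,0,0,0.2,0,-44,-6,0,0,0,0.2,0,-44,-5,0,0,0,0.2,0,-44,0,0,0,0,0.2,0,-44,0,0,0,0,0.2,0,-44,0,0,0,0,0.2,0,0,0,0,0,0]
}}

```text
t: 15.92
eef_pos: [0.4407, 0.1964, 0.2361]
tool_rot: [-0.004, 0.998, 0.069, 0.003]
contact_force: [-0.9, -0.8, -0.5]
gripper_width: 0.598
```

Run:
```python
from h import *
o=state(); c=cam('wrist'); save('w2',c['pixels'])
print(proj(c,[w(256,93,158),w(256,-27,158),w(246,93,165),w(246,-27,165)]).round(0).tolist())
```

```text
t 15.93 tray [246.6  33.2 236.1] F [-0.7  1.  -0.5] jaw 0.6 q [-1.2   0.2   0.76  2.06 -0.18  0.93 -1.78]
 tool axes in tray (cols)
 [[ 0.011 -1.     0.008]
 [-1.    -0.011 -0.007]
 [ 0.007 -0.008 -1.   ]]
[[245.0, 285.0], [245.0, 123.0], [258.0, 291.0], [260.0, 123.0]]
```

View pics/w2.png

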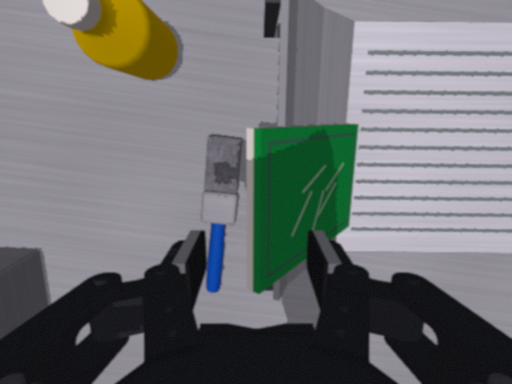

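The raised edge runs from (247,128) to (255,290), as predicted, and the fingers straddle it at (205,245) and (312,245). I lower over it and pull slowly back along the arc.

Run:
```python
import numpy as np
# TCP centre such that +x finger inner face (half gap 25.5) touches white corner; tip offset: TCP z = corner z + 5
for ph in range(54,94,4):
    t=np.radians(ph); print(ph, round(150+180*np.cos(t)-25.5,1), round(12+180*np.sin(t)+5,1))
```

```text
54 230.3 162.6
58 219.9 169.6
62 209.0 175.9
66 197.7 181.4
70 186.1 186.1
74 174.1 190.0
78 161.9 193.1
82 149.6 195.2
86 137.1 196.6
90 124.5 197.0
```

Emit:
{"name": "drive_tool", "arguments": {
  "series": [0.2,0,0,15,0,0,0.011,0.2,0,0,15,0,0,0,0.2,0,0,15,0,0,0,0.2,0,0,15,0,0,0,0.2,0,0,10,0,0,0,0.2,0,0,0,0,0,0]
}}

```text
t: 16.73
eef_pos: [0.441, 0.1923, 0.1643]
tool_rot: [-0.002, 0.998, 0.06, 0.001]
contact_force: [-0.6, 1.2, 1.3]
gripper_width: 0.603
```

Emit:
{"name": "drive_tool", "arguments": {
  "series": [0.2,0,7,0,0,0,0,0.2,0,7,0,0,0,0,0.2,0,5,-3.5,0,0,0,0.2,0,5.5,-3.5,0,0,0,0.2,0,5.5,-3,0,0,0,0.2,0,5.5,-3,0,0,0,0.2,0,11,-5.5,0,0,0,0.2,0,11.5,-4.5,0,0,0,0.2,0,11,-3.5,0,0,0,0.2,0,8,-2,0,0,0,0.2,0,6,-1.5,0,0,0,0.2,0,0,0,0,0,0]
}}

```text
t: 18.23
eef_pos: [0.4511, 0.1097, 0.1947]
tool_rot: [-0.003, 0.998, 0.06, 0.001]
contact_force: [-0.0, 0.8, 0.2]
gripper_width: 0.602
```

Run:
```python
from h import *
o=state()
c=cam('scene'); u=proj(c,w(120,0,100))[0].astype(int)
save('s4',cv2.resize(c['pixels'][u[1]-70:u[1]+70,u[0]-90:u[0]+80],None,fx=4,fy=4,interpolation=2))
print(edges(c,'').tolist(), (u-[90,70]).tolist())
for ph in(76,80,84,90):
    t=np.radians(ph);n=np.array([-np.sin(t),np.cos(t)])*12; L=180*np.array([np.cos(t),np.sin(t)])
    print(ph,proj(c,[w(150+n[0]+k*L[0],y,12+n[1]+k*L[1]) for k in(0,1) for y in(93,-27)]).round(0).tolist())
```

```text
t 18.23 tray [159.3  33.9 194.7] F [ 0.8 -0.1  0.2] jaw 0.6 q [-1.03  0.25  0.77  2.14 -0.24  0.83 -1.56]
 tool axes in tray (cols)
 [[-0.008 -1.     0.005]
 [-1.     0.008 -0.003]
 [ 0.003 -0.005 -1.   ]]
[[304, 136], [290, 177], [292, 205], [307, 164]] [196, 109]
76 [[290.0, 180.0], [292.0, 206.0], [306.0, 136.0], [309.0, 162.0]]
80 [[290.0, 180.0], [292.0, 207.0], [301.0, 136.0], [305.0, 162.0]]
84 [[290.0, 180.0], [292.0, 207.0], [297.0, 136.0], [300.0, 162.0]]
90 [[290.0, 180.0], [292.0, 207.0], [291.0, 136.0], [294.0, 162.0]]
```

View pics/s4.png

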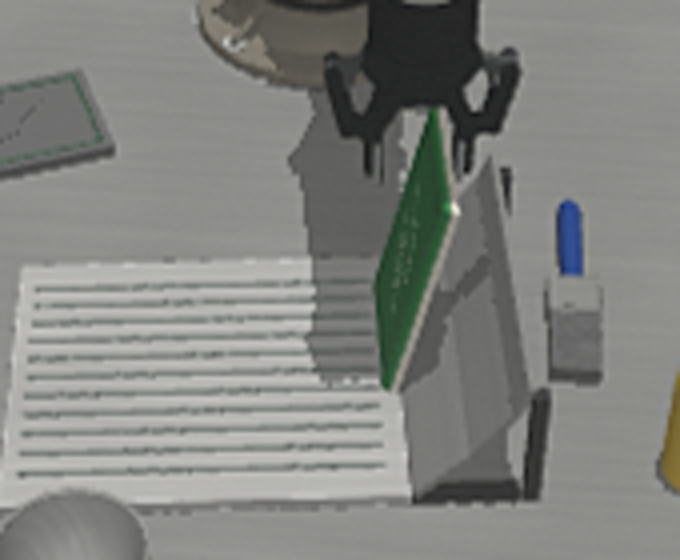

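(9 pictures viewed.) The board stands at about 78° between the fingers, with its foot still at the guard. I bring it nearly upright and close gently.

Emit:
{"name": "drive_tool", "arguments": {
  "series": [0.2,0,6,-0.5,0,0,0,0.2,0,6,-0.5,0,0,0,0.05,0,2,0,0,0,0,-0.1,0,0,0,0,0,0,-0.25,0,0,0,0,0,0,-0.4,0,0,0,0,0,0,-0.55,0,0,0,0,0,0,-0.7,0,0,0,0,0,0,-1,0,0,0,0,0,0,-1,0,0,0,0,0,0],
  "force": 40
}}

```text
t: 19.52
eef_pos: [0.453, 0.0961, 0.1958]
tool_rot: [-0.003, 0.998, 0.06, 0.002]
contact_force: [0.1, -1.0, 1.1]
gripper_width: 0.127
```

Run:
```python
from h import *
o=state()
c=cam('scene'); print(edges(c,'').tolist())
def P(xf,ph,z0=12):
    t=np.radians(ph);n=np.array([-np.sin(t),np.cos(t)])*12; L=180*np.array([np.cos(t),np.sin(t)])
    return proj(c,[w(xf+n[0]+k*L[0],y,z0+n[1]+k*L[1]) for k in(0,1) for y in(93,-27)]).round(0).tolist()
for xf in(144,150):
  for ph in (86,90): print(xf,ph,P(xf,ph))
```

```text
t 19.52 tray [145.5  33.8 195.8] F [-1.   0.1  1.1] jaw 0.13 q [-1.    0.24  0.77  2.14 -0.24  0.83 -1.54]
 tool axes in tray (cols)
 [[-0.007 -1.     0.005]
 [-1.     0.007 -0.004]
 [ 0.003 -0.005 -1.   ]]
[[294, 144], [293, 205]]
144 86 [[288.0, 180.0], [290.0, 207.0], [293.0, 136.0], [296.0, 162.0]]
144 90 [[288.0, 180.0], [290.0, 207.0], [289.0, 136.0], [291.0, 162.0]]
150 86 [[290.0, 180.0], [292.0, 207.0], [295.0, 136.0], [298.0, 162.0]]
150 90 [[290.0, 180.0], [292.0, 207.0], [291.0, 136.0], [294.0, 162.0]]
```

```bash
cat >> h.py <<'E'
def arc(a,px=139.5,pz=13.5,u=184):
    t=np.radians(a); return (px-u*np.sin(t)+6*np.cos(t),33.5,pz+u*np.cos(t)+6*np.sin(t))
E
python3 - <<'E'
from h import *
plan([(arc(a),tilt(a),1) for a in range(5,46,5)])
E
```

```text
[0.4, 16.1, -1.6] [0.0824, -0.0039, -0.007]
[0.0, 16.1, 0.2] [0.0873, 0.0, 0.0]
[0.0, 16.1, 0.2] [0.0873, 0.0, 0.0]
[0.0, 16.1, 0.2] [0.0873, 0.0, 0.0]
[0.0, 16.1, 0.2] [0.0873, 0.0, 0.0]
[0.0, 16.1, 0.2] [0.0873, 0.0, 0.0]
[0.0, 16.1, 0.2] [0.0873, 0.0, 0.0]
[0.0, 16.1, 0.2] [0.0873, 0.0, 0.0]
[0.0, 16.1, 0.2] [0.0873, 0.0, 0.0]
```

Emit:
{"name": "drive_tool", "arguments": {
  "series": [-1,0,16,-1.5,0.087,0,0,-1,0,16,0.2,0.087,0,0,-1,0,16,0.2,0.087,0,0,-1,0,16,0.2,0.087,0,0,-1,0,16,0.2,0.087,0,0,-1,0,16,0.2,0.087,0,0,-1,0,16,0.2,0.087,0,0,-1,0,16,0.2,0.087,0,0,-1,0,0,0,0,0,0]
}}

```text
t: 20.7
eef_pos: [0.4677, -0.0241, 0.1567]
tool_rot: [-0.343, 0.938, 0.054, -0.019]
contact_force: [0.4, -3.6, 5.2]
gripper_width: 0.129
```

Run:
```python
from h import *
o=state(); print(np.round(arc(40),1))
plan([(arc(a),tilt(a),1) for a in range(45,71,5)])
```

```text
t 20.7 tray [ 24.5  34.5 156.7] F [-3.6  0.1  5.2] jaw 0.13 q [-0.14  0.55  0.58  2.05 -0.93  1.28 -0.44]
 tool axes in tray (cols)
 [[-0.012 -0.764  0.645]
 [-1.     0.008 -0.009]
 [ 0.002 -0.645 -0.764]]
[ 25.8  33.5 158.3]
[1.1, 14.0, -0.2] [0.0843, -0.0096, -0.0078]
[0.0, 16.1, 0.2] [0.0873, 0.0, 0.0]
[0.0, 16.1, 0.2] [0.0873, 0.0, 0.0]
[0.0, 16.1, 0.2] [0.0873, 0.0, 0.0]
[0.0, 16.1, 0.2] [0.0873, 0.0, 0.0]
[0.0, 16.1, 0.2] [0.0873, 0.0, 0.0]
```

Emit:
{"name": "drive_tool", "arguments": {
  "series": [-1,0,14,-1,0.087,-0.01,-0.008,-1,0,16,-0.3,0.087,0,0,-1,0,16,0,0.087,0,0,-1,0,16,0,0.087,0,0,-1,0,0,0,0,0,0]
}}

```text
t: 21.32
eef_pos: [0.4723, -0.0639, 0.1112]
tool_rot: [-0.499, 0.864, 0.057, -0.034]
contact_force: [-0.2, -0.0, -1.7]
gripper_width: 0.127
```

Run:
```python
from h import *
o=state(); print(np.round(arc(60),1))
plan([(arc(a),tilt(a),1) for a in range(65,79,4)])
```

```text
t 21.32 tray [-15.6  34.9 111.2] F [-0.   0.2 -1.7] jaw 0.13 q [ 0.14  0.83  0.45  1.9  -1.    1.57 -0.22]
 tool axes in tray (cols)
 [[ 0.005 -0.499  0.867]
 [-1.    -0.001  0.005]
 [-0.002 -0.867 -0.499]]
[-16.8  33.5 110.7]
[1.4, 17.1, -0.7] [0.0862, 0.0054, 0.0004]
[0.0, 12.8, 0.0] [0.0698, 0.0, 0.0]
[0.0, 12.8, 0.0] [0.0698, 0.0, 0.0]
[0.0, 12.8, 0.0] [0.0698, 0.0, 0.0]
```

Emit:
{"name": "drive_tool", "arguments": {
  "series": [-1,0,16.5,0,0.087,0,0,-1,0,13,0,0.07,0,0,-1,0,13,0,0.07,0,0,-1,0,6.5,0,0.035,0,0,-1,0,0,0,0,0,0]
}}

```text
t: 21.95
eef_pos: [0.4755, -0.0832, 0.0684]
tool_rot: [-0.608, 0.791, 0.053, -0.041]
contact_force: [-0.8, -0.6, -1.9]
gripper_width: 0.13
```

Run:
```python
from h import *
o=state(); print(np.round(arc(75),1))
c=cam('scene'); u=proj(c,w(30,0,40))[0].astype(int)
save('s5',cv2.resize(c['pixels'][u[1]-60:u[1]+70,u[0]-100:u[0]+70],None,fx=4,fy=4,interpolation=2))
```

```text
t 21.95 tray [-35.2  34.2  68.4] F [-0.5  0.8 -1.9] jaw 0.13 q [ 0.28  1.04  0.35  1.78 -1.02  1.75 -0.13]
 tool axes in tray (cols)
 [[ 0.007 -0.258  0.966]
 [-1.    -0.002  0.006]
 [ 0.001 -0.966 -0.258]]
[-36.7  33.5  66.9]
```

View pics/s5.png

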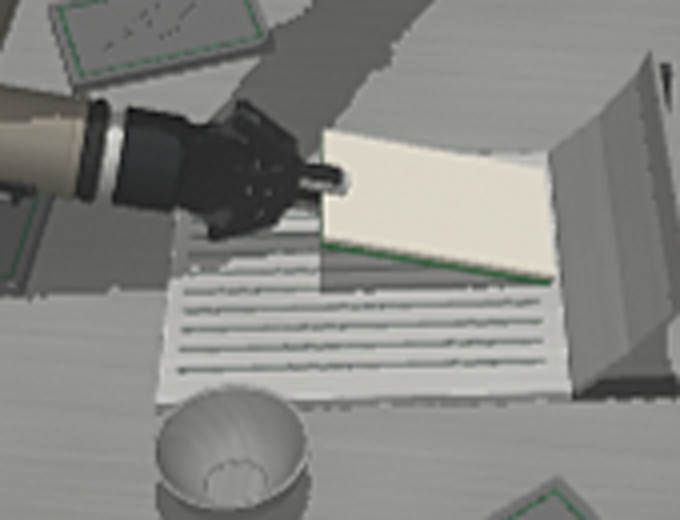

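The board is 15° above the deck, white face up and square, with its foot on the deck near (550,280). (10 pictures viewed.) I open the jaws slowly so the board settles onto the lower finger. Then I steepen the tool under the edge and lower it.

```bash
cat >> h.py <<'E'
def sup(a,ph,s,w_=36,px=139.5):
    t=np.radians(a);f=np.radians(ph); E=np.array([px-180*np.cos(f),12+180*np.sin(f)])
    p=E-s*np.array([np.sin(t),-np.cos(t)])-w_/2*np.array([-np.cos(t),-np.sin(t)]); return (p[0],33.5,p[1])
E
python3 - <<'E'
from h import *
o=bot.get_obs(); print(tr(o['eef_pos']).round(1), np.round(sup(75,11,3.5),1), np.round(sup(75,11,9),1),np.round(sup(40,8,10),1),np.round(sup(40,4.5,11),1))
p=(-35.2,34,66.9); M=tilt(75)
plan([(p,M,1),(np.array(p)-6*M[:,2],M,1)]+[(sup(75-i*5,11-i*.45,9),tilt(75-i*5),1) for i in range(0,8)]+[(sup(40,7.5-.5*i,9+i*.3),tilt(40),1) for i in range(1,7)])
E
```

```text
[-35.2  34.   68.9] [-35.9  33.5  64.6] [-41.2  33.5  66.1] [-31.4  33.5  56.3] [-33.2  33.5  46.1]
[0.0, 1.9, 0.5] [-0.0004, 0.006, 0.0031]
[0.0, 0.0, -6.0] [0.0, 0.0, 0.0]
[0.5, 2.4, 0.4] [0.0, 0.0, 0.0]
[0.0, 0.7, 1.7] [-0.0873, 0.0, 0.0]
[0.0, 0.7, 1.8] [-0.0873, 0.0, 0.0]
[0.0, 0.6, 2.0] [-0.0873, 0.0, 0.0]
[0.0, 0.6, 2.1] [-0.0873, 0.0, 0.0]
[0.0, 0.6, 2.2] [-0.0873, 0.0, 0.0]
[0.0, 0.5, 2.3] [-0.0873, 0.0, 0.0]
[0.0, 0.4, 2.5] [-0.0873, 0.0, 0.0]
[0.0, 2.0, 1.5] [0.0, 0.0, 0.0]
[0.0, 1.1, 0.8] [0.0, 0.0, 0.0]
[0.0, 1.1, 0.8] [0.0, 0.0, 0.0]
[0.0, 1.1, 0.8] [0.0, 0.0, 0.0]
[0.0, 1.1, 0.8] [0.0, 0.0, 0.0]
[0.0, 1.1, 0.8] [0.0, 0.0, 0.0]
```

Emit:
{"name": "drive_tool", "arguments": {
  "series": [-0.74,0,1.5,0.4,0,0,0,-0.7,0,0,0,0,0,0,-0.64,0,0,0,0,0,0,-0.58,0,0,0,0,0,0,-0.52,0,0,0,0,0,0,-0.46,0,0,0,0,0,0,-0.4,0,0,0,0,0,0,-0.34,0,0,0,0,0,0,-0.28,0,0,0,0,0,0,-0.22,0,0,0,0,0,0,-0.16,0,0,0,0,0,0,-0.15,0,0,0,0,0,0],
  "force": 20
}}

```text
t: 23.5
eef_pos: [0.4755, -0.0838, 0.0669]
tool_rot: [-0.608, 0.791, 0.053, -0.04]
contact_force: [-0.4, -0.0, -1.5]
gripper_width: 0.423
```

```bash
cat >> h.py <<'E'
def white(c):
    hsv=cv2.cvtColor(c['pixels'],cv2.COLOR_BGR2HSV); m=cv2.inRange(hsv,(15,12,120),(40,80,255)); n,l,s,_=cv2.connectedComponentsWithStats(cv2.morphologyEx(m,cv2.MORPH_OPEN,np.ones((3,3))))
    u=proj(c,w(60,33,25))[0].astype(int); i=l[u[1],u[0]]; k=max(cv2.findContours((l==i).astype(np.uint8),0,2)[0],key=cv2.contourArea); return k,(i,s[i].tolist())
E
python3 - <<'E'
from h import *
o=state(); c=cam('scene'); k,s=white(c); print(s,cv2.boxPoints(cv2.minAreaRect(k)).round(0).tolist(),cv2.approxPolyDP(k,3,True).reshape(-1,2).tolist())
for ph in(0,6,9,11,13,15):
    f=np.radians(ph); print(ph,proj(c,[w(139.5-180*np.cos(f)*q+12*np.sin(f),y,12+180*np.sin(f)*q+12*np.cos(f)) for q in(0,1) for y in(94,-26)]).round(0).tolist())
E
```

```text
t 23.5 tray [-35.7  34.3  66.9] F [ 0.   0.4 -1.5] jaw 0.42 q [ 0.28  1.04  0.35  1.77 -1.03  1.75 -0.13]
 tool axes in tray (cols)
 [[ 0.005 -0.257  0.966]
 [-1.    -0.003  0.005]
 [ 0.001 -0.966 -0.257]]
(np.int32(26), [236, 170, 58, 35, 1560]) [[233.0, 198.0], [236.0, 170.0], [296.0, 177.0], [293.0, 205.0]] [[236, 170], [244, 176], [241, 181], [236, 180], [236, 198], [293, 204], [290, 177]]
0 [[290.0, 177.0], [293.0, 204.0], [234.0, 179.0], [233.0, 206.0]]
6 [[291.0, 177.0], [293.0, 204.0], [234.0, 174.0], [233.0, 201.0]]
9 [[291.0, 177.0], [293.0, 204.0], [235.0, 172.0], [234.0, 199.0]]
11 [[291.0, 177.0], [293.0, 204.0], [235.0, 171.0], [234.0, 198.0]]
13 [[291.0, 177.0], [293.0, 204.0], [236.0, 169.0], [235.0, 196.0]]
15 [[291.0, 177.0], [294.0, 204.0], [236.0, 168.0], [235.0, 195.0]]
```

The board rests on the lower finger at 11° with its foot unmoved, as intended. Next I retract slightly and steepen the tool.

Emit:
{"name": "drive_tool", "arguments": {
  "series": [-0.15,0,1,-3,0,0,0,-0.15,0,1,-3,0,0,0,-0.15,0,0.5,2,-0.087,0,0,-0.15,0,0.5,2,-0.087,0,0,-0.15,0,0.5,2,-0.087,0,0,-0.15,0,0.5,2,-0.087,0,0,-0.15,0,0.5,2,-0.087,0,0,-0.15,0,0.5,2,-0.087,0,0,-0.15,0,0.5,2.5,-0.087,0,0,-0.15,0,0,0,0,0,0]
}}

```text
t: 24.8
eef_pos: [0.4752, -0.0787, 0.0571]
tool_rot: [-0.343, 0.937, 0.064, -0.022]
contact_force: [0.3, 0.6, -2.0]
gripper_width: 0.422
```

Run:
```python
from h import *
o=state(); c=cam('scene'); k,s=white(c); print(s,cv2.approxPolyDP(k,3,True).reshape(-1,2).tolist())
print(np.round(sup(40,8,9),1))
save('s6',cv2.resize(c['pixels'][130:230,200:325],None,fx=6,fy=6,interpolation=2))
```

```text
t 24.8 tray [-30.6  33.9  57.1] F [ 0.6 -0.4 -2. ] jaw 0.42 q [-0.02  0.78  0.55  1.99 -1.    1.26 -0.22]
 tool axes in tray (cols)
 [[ 0.007 -0.763  0.646]
 [-1.    -0.007  0.003]
 [ 0.003 -0.646 -0.763]]
(np.int32(25), [236, 174, 59, 31, 1522]) [[236, 182], [236, 201], [294, 204], [291, 177], [243, 174], [247, 186]]
[-30.7  33.5  55.5]
```

View pics/s6.png

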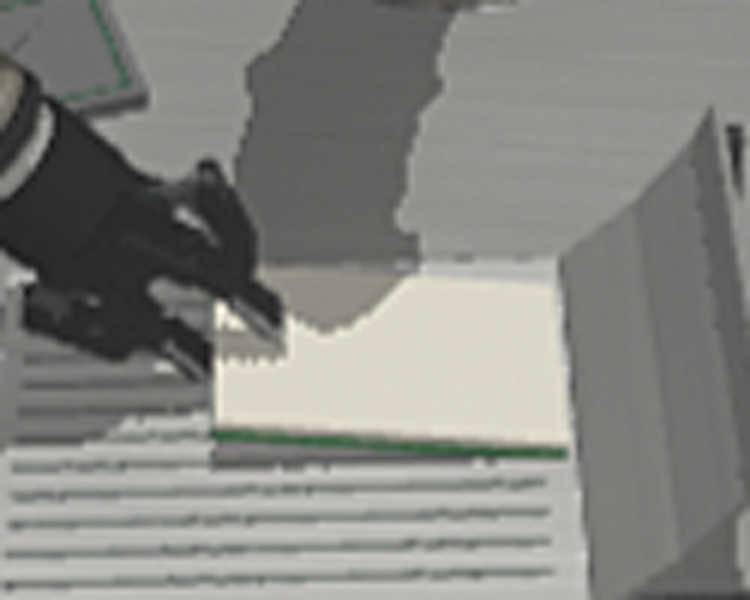

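The board rests on the lower fingertip at about 6.5°, square to the guard. (11 pictures viewed.) I lower straight down in small steps.

Emit:
{"name": "drive_tool", "arguments": {
  "series": [-0.15,0,0.6,0.8,0,0,0,-0.15,0,0.6,0.8,0,0,0,-0.15,0,0.6,0.8,0,0,0,-0.15,0,0.6,0.8,0,0,0,-0.15,0,0.6,0.8,0,0,0,-0.15,0,0.6,0.8,0,0,0,-0.15,0,0,0,0,0,0]
}}

```text
t: 25.72
eef_pos: [0.4749, -0.0792, 0.0502]
tool_rot: [-0.343, 0.937, 0.063, -0.022]
contact_force: [-0.8, -0.4, -1.1]
gripper_width: 0.423
```

Run:
```python
from h import *
o=state(); c=cam('scene'); k,s=white(c); print(s,cv2.approxPolyDP(k,3,True).reshape(-1,2).tolist())
```

```text
t 25.73 tray [-31.   34.3  50.2] F [-0.3  0.9 -1.1] jaw 0.42 q [-0.02  0.79  0.55  1.99 -1.01  1.25 -0.21]
 tool axes in tray (cols)
 [[ 0.006 -0.763  0.646]
 [-1.    -0.005  0.003]
 [ 0.001 -0.646 -0.763]]
(np.int32(24), [235, 176, 60, 29, 1536]) [[236, 183], [236, 203], [294, 204], [292, 177], [244, 176], [248, 182], [245, 189]]
```

Emit:
{"name": "drive_tool", "arguments": {
  "series": [-0.15,0,0.6,0.8,0,0,0,-0.15,0,0.6,0.8,0,0,0,-0.15,0,0.6,0.8,0,0,0,-0.15,0,0,0,0,0,0]
}}

```text
t: 26.28
eef_pos: [0.4748, -0.079, 0.0472]
tool_rot: [-0.343, 0.937, 0.063, -0.022]
contact_force: [0.3, -0.8, -1.8]
gripper_width: 0.421
```

Emit:
{"name": "drive_tool", "arguments": {
  "series": [-0.15,0,0.6,0.8,0,0,0,-0.15,0,0.6,0.8,0,0,0,-0.15,0,0,0,0,0,0]
}}

```text
t: 26.65
eef_pos: [0.4748, -0.0789, 0.0452]
tool_rot: [-0.343, 0.937, 0.063, -0.022]
contact_force: [0.1, 0.1, -0.6]
gripper_width: 0.426
```

Run:
```python
from h import *
o=state(); c=cam('scene'); k,s=white(c); print(s,cv2.approxPolyDP(k,3,True).reshape(-1,2).tolist())
```

```text
t 26.65 tray [-30.8  34.4  45.2] F [ 0.1 -0.1 -0.6] jaw 0.43 q [-0.01  0.8   0.54  1.99 -1.02  1.24 -0.21]
 tool axes in tray (cols)
 [[ 0.005 -0.763  0.646]
 [-1.    -0.005  0.003]
 [ 0.001 -0.646 -0.763]]
(np.int32(25), [235, 177, 60, 28, 1529]) [[236, 184], [236, 204], [294, 204], [292, 177], [244, 177], [248, 183], [246, 190]]
```

Emit:
{"name": "drive_tool", "arguments": {
  "series": [-0.15,0,0.6,0.8,0,0,0,-0.15,0,0.6,0.8,0,0,0,-0.15,0,0,0,0,0,0]
}}

```text
t: 27.08
eef_pos: [0.4749, -0.0789, 0.0436]
tool_rot: [-0.343, 0.937, 0.063, -0.022]
contact_force: [-0.7, -1.9, 3.9]
gripper_width: 0.426
```

The fingertip has just touched the deck (+3.9 N), so the edge is only a few millimetres up. I draw the finger out slowly towards -x.

Emit:
{"name": "drive_tool", "arguments": {
  "series": [-0.15,0,1.2,-1.8,0,0,0,-0.15,0,1.5,-1.3,0,0,0,-0.15,0,1.5,-1.3,0,0,0,-0.15,0,1.5,-1.3,0,0,0,-0.15,0,1.5,-1.3,0,0,0,-0.15,0,1.5,-1.3,0,0,0,-0.15,0,1.5,-1.3,0,0,0,-0.15,0,3,-2.6,0,0,0,-0.15,0,3,-2.6,0,0,0,-0.15,0,6,-5.2,0,0,0,-0.15,0,6,-5.2,0,0,0]
}}

```text
t: 28.45
eef_pos: [0.4799, -0.1171, 0.0443]
tool_rot: [-0.343, 0.937, 0.062, -0.022]
contact_force: [0.9, -0.9, 0.8]
gripper_width: 0.424
```

Run:
```python
from h import *
o=state(); c=cam('scene'); k,s=white(c); print(s,cv2.approxPolyDP(k,3,True).reshape(-1,2).tolist())
plan([((-120,34,120),tilt(42),3)])
```

```text
t 28.45 tray [-69.3  34.1  44.3] F [-1.  -0.8  0.8] jaw 0.42 q [ 0.04  0.83  0.56  1.93 -0.98  1.29 -0.19]
 tool axes in tray (cols)
 [[ 0.005 -0.764  0.645]
 [-1.    -0.005  0.002]
 [ 0.001 -0.645 -0.764]]
(np.int32(25), [235, 177, 60, 30, 1643]) [[292, 178], [236, 179], [236, 206], [294, 204]]
[0.0, -3.7, -29.9] [0.0109, 0.0005, 0.0014]
[0.0, -4.0, -29.9] [0.0109, 0.0005, 0.0014]
[0.0, -4.3, -29.8] [0.0109, 0.0005, 0.0014]
```

Flat now (edge rows 206 and 204, as predicted for 0°). I retreat along the tool axis and verify.

Emit:
{"name": "drive_tool", "arguments": {
  "series": [-0.15,0,0,-20,0,0,0,-0.15,0,0,-40,0,0,0,-0.15,0,0,-45,0,0,0,-0.15,0,0,-45,0,0,0,-0.15,0,0,0,0,0,0,-0.15,0,0,0,0,0,0]
}}

```text
t: 29.25
eef_pos: [0.4924, -0.2121, 0.1589]
tool_rot: [-0.343, 0.937, 0.063, -0.022]
contact_force: [0.6, -0.1, -0.1]
gripper_width: 0.426
```

Run:
```python
from h import *
o=state()
for n in('scene','top'):
    c=cam(n); k,s=white(c); P=np.array([tr(p) for p in ray(c,k.reshape(-1,2),.024)])[:,:2].astype(np.float32); r=cv2.minAreaRect(P); print(n,r,cv2.boxPoints(r).round(0).tolist())
    save('f_'+n,c['pixels'])
    if n=='top':
        for q,uv,z in(('bowl',(286,130),.05),('soap',(126,183),.15)): pass
        d=cv2.absdiff(c['pixels'],np.load('c0.npz')['b']).max(2)
        for q,(x0,y0,x1,y1) in dict(bowl=(262,105,310,155),soap=(115,170,155,210),brush=(160,212,185,295)).items(): print(q,'max/mean diff',d[y0:y1,x0:x1].max(),d[y0:y1,x0:x1].mean().round(2))
s=cv2.imread('pics/f_scene.png');t=cv2.imread('pics/f_top.png'); save('f',cv2.resize(np.vstack([s[120:280,130:400],t[90:300,100:370]]),None,fx=1.6,fy=1.6))
```

```text
t 29.25 tray [-165.1   33.9  158.9] F [-0.2 -0.6 -0.1] jaw 0.43 q [ 0.12  0.74  0.66  1.75 -0.83  1.52 -0.29]
 tool axes in tray (cols)
 [[ 0.005 -0.763  0.646]
 [-1.    -0.005  0.002]
 [ 0.001 -0.646 -0.763]]
scene ((56.563785552978516, 33.64196014404297), (179.3309783935547, 126.97349548339844), 0.5970519185066223) [[-34.0, 96.0], [-32.0, -31.0], [147.0, -29.0], [146.0, 98.0]]
top ((66.68464660644531, 37.082862854003906), (154.67250061035156, 119.7798843383789), 0.29191604256629944) [[-11.0, 97.0], [-10.0, -23.0], [144.0, -22.0], [144.0, 97.0]]
bowl max/mean diff 14 9.17
soap max/mean diff 16 10.11
brush max/mean diff 13 9.67
```

View pics/f.png

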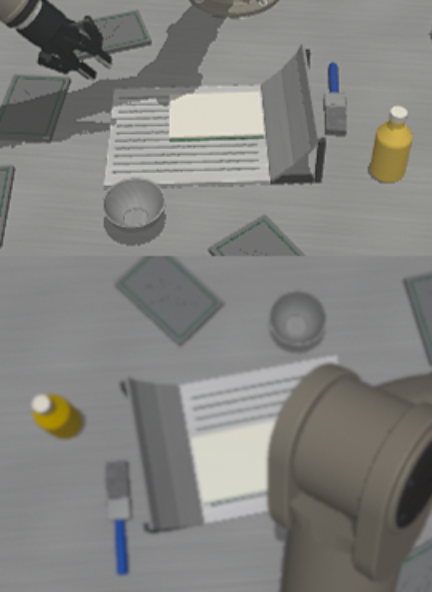

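The board lies flat, white face up, square to the guard and clear of its foot. The other objects have not moved, so I hand in.

```bash
python3 -c "
from station import bot
print(bot.hand_in(), bot.get_obs()['t'])"
```

```text
the job is handed in; nothing more can be done
the job is handed in; nothing more can be done
```

The board is turned over: it lies flat on the deck, white face up, and I handed the job in at about 29 s of the 61 s allowed.

I pushed it along the deck and up the guard until it leaned at about 54°. I then hooked its raised edge over to vertical, gripped it, and swung it down to 15° above the deck. From there it settled onto the lower finger as the jaws opened. The finger then lowered the edge until its tip touched the deck, and I drew it out slowly.

**Last checks:**
- **Position:** in the scene camera the board spans tray x -34 to 146 mm and y about -29 to 96 mm. That is wholly on the deck, with its end about 4 mm short of the guard's foot.
- **Squareness:** it is within 0.6° of square to the guard by the scene camera and 0.3° by the top camera.
- **Other objects:** the bowl, soap and brush look unmoved in before-and-after images, which differ only by an even brightness change.
- **Gripper:** it is clear and touching nothing.

**Disagreements:**
- The arm hid the board's open end from the top camera, so that view measured it as only 155 mm long. The open end's position rests on the scene camera alone.
- When the finger was drawn out, the board's edge came down the last few millimetres unsupported. I did not measure its speed.

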